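# Clamp a shelf bracket in the cam fixture with the break-over wrench

## Task

Clamp the blue shelf bracket in the bench fixture. First swing the hold-down arm out of the way, then slide the bracket, wall first, right up against the back rail, and pull the wrench handle clockwise (seen from above) until the cam has pressed the bracket tight between cam and end stop and the handle clearly folds at its knuckle; stop there, without forcing it on to the end of the fold, and let the handle straighten. Finally swing the hold-down arm back fully over the bracket's foot, and leave the things lying around alone.

Things in the scene. Friction and masses are not known exactly. Their poses are not given: they have to be found in the camera images.
- clamp: Dark steel fixture on the bench. Origin on the bench top, where the bracket's origin lies when clamped; x (roughly away from the robot) points to the back rail, y to the end stop, z up. Back rail: face at x=+22.5 mm, y=-58 to +60, 30 mm high, 22 thick. End stop: face at y=+60, x=0 to +45, 30 high, 40 thick. Pocket open at its front (-x), cam at its -y side.
- bracket: Loose blue steel shelf bracket, about 0.4 kg, origin under its centre. Foot 45 (x) by 120 (y) by 5 mm, flat on the bench. Wall at its +x edge: x=+17.5 to +22.5, 50 mm high, 120 long; its outer face goes against the back rail. Central rib 8 mm thick (y=-4 to 4) on the foot: 27 high from x=-18 to -2.5, 43 high from there to the wall. Starts in front of the pocket, wall towards the rail.
- cam (a joint): Angle of cam and wrench head about the bolt (rad), clockwise from above, 0 to 1.4, starts at 0 to 0.2. Cam: steel disc of 80 mm diameter, z=3 to 19, centre 35 mm off the bolt. Gap to a bracket at the end stop: 23 mm at 0, 16 mm at 0.2; it touches at about 0.8 and pushes a bracket that is short of the end stop against it. Stiff (0.6 N m), stays where left.
- handle (a joint): Fold of the wrench handle at its knuckle (rad): 0 straight, up to 0.55 when pulled clockwise against resistance. A preloaded spring keeps it straight until about 1.1 N m acts at the knuckle (11 N at the grip); then it folds, and springs straight when let go. Clearly tripped above 0.15, forced too far above 0.45.
- bolt (a point): Point on the vertical bolt axis at the handle height, 48 mm above the bench; at x=+24, y=-129 mm of the fixture. The wrench is permanently on the bolt. Its knuckle is 45 mm from the bolt. The bolt head stands up to 61 mm above the bench.
- grip (a point): Centre of the wrench's black rubber grip, 145 mm from the bolt axis, 48 mm above the bench. The grip is a level bar 85 mm long, 24 wide, 20 high, along the line from the bolt outwards while straight (point x points to its free end); 38 mm free under it. It starts pointing to the fixture's -y side and comes towards the robot as it turns clockwise.
- latch (a joint): Angle of the hold-down arm about its vertical pivot (rad), growing anticlockwise from above: 0 open, arm pointing to the fixture's -x; 1.57 closed, arm pointing to its -y over the bracket's foot. Stops at -0.2 and 1.57. Starts closed (1.3 to 1.55). Turns easily (0.05 N m) and stays.
- pivot (a point): Point on the hold-down arm's vertical pivot axis, 45 mm above the bench; at x = -12, y = +82 mm of the fixture.
- knob (a point): Point on the axis of the round upright black knob at the end of the hold-down arm, 55 mm from the pivot axis, 45 mm above the bench. The knob is 14 mm in diameter and stands from 19 to 64 mm above the bench; the flat arm below it, 14 mm wide, is at z = 10 to 19 mm and passes over the bracket's foot.
- tape_roll: Bystander: yellow roll of tape, 100 mm diameter, 48 mm high, lying flat beyond the fixture. Origin under its centre.
- notebooks: Bystander: stack of ring notebooks 152 x 112 x 47 mm, left of the fixture. Origin under its centre.
- carton: Bystander: small carton 90 x 140 x 60 mm, at the right nearer the robot. Origin under its centre.
Things that resemble listed ones, but are neither listed nor needed, are in the scene too. Several things have the shape of the bracket; the one meant has the colours described above.

How it is judged (in metres and radians):
On the way, in this order (a step that is already met when the one before it is completed fails the run):
1. the hold-down arm is swung open (below 0.35 rad) (value of joint latch below 0.35 rad), for 0.1 s.
2. the bracket's wall is against the back rail (within 5 mm and 0.1 rad) inside the pocket (x of bracket in the frame of clamp above -0.005 m and y of bracket in the frame of clamp between -0.025 and 0.004 m and angle between the x axis of bracket and the x axis of clamp, either way round below 0.1 rad), for 0.1 s.
3. with the bracket tight between cam and end stop, the wrench handle folds at its knuckle (above 0.15 rad) (value of joint handle above 0.15 rad and x of bracket in the frame of clamp above -0.005 m and y of bracket in the frame of clamp above -0.004 m and contact force between bracket and clamp above 5 N), for 0.1 s.
4. the handle is let go and straight again (below 0.05 rad) (value of joint handle below 0.05 rad), for 0.1 s.
5. the hold-down arm is swung back over the bracket's foot (above 1.3 rad) (value of joint latch above 1.3 rad), for 0.1 s.
At the end, for the whole second after the job is handed in: The bracket stands flat against back rail (within 5 mm) and end stop (within 4 mm), square within 0.06 rad, still squeezed by the cam (contact forces with the fixture above 3 N) and at rest; the wrench handle is straight (below 0.05 rad); the hold-down arm is over the bracket's foot (above 1.3 rad) (x of bracket in the frame of clamp between -0.005 and 0.004 m and y of bracket in the frame of clamp between -0.004 and 0.004 m and z of bracket in the frame of clamp below 0.004 m and angle between the x axis of bracket and the x axis of clamp, either way round below 0.06 rad and angle between bracket's own z axis and vertical below 0.06 rad and contact force between bracket and clamp above 3 N and linear speed of bracket below 0.01 m/s and value of joint handle below 0.05 rad and value of joint latch above 1.3 rad); the robot touches nothing.
It fails at once if the wrench handle is forced on far past its trip (fold above 0.45 rad) (value of joint handle above 0.45 rad).
It fails at once if the tape roll, the notebooks or the carton is shifted by more than 30 mm (distance of any of tape_roll, notebooks, carton from where it was at the start of the episode above 0.03 m).
It also fails if it takes over 72 s, if anything falls off the work surface, if the arm or the gripper's body presses on something with over 40 N, if the wrist force passes 120 N, or if a joint passes its speed limit or range.

## Robot

A 6-joint arm with a two-finger parallel gripper is mounted at the origin on the work surface. World frame = base frame: x ahead of the robot, y to its left, z up, the work surface at z = 0. Lengths are in mm, angles in rad, forces in N, time in s.
With the tool pointing down it reaches from about 350 to 775 mm from the base axis. Payload 7.3 kg.
Tool frame: the origin (TCP) lies at the very end of the fingers, on their centre line; the grasp point (between the pads) lies 19 mm behind it; z points along the fingers, y is the line along which they close (so a half turn about z gives the same grasp; the last joint's range is limited). The gripper opens to 92 mm and grips with 3 to 60 N. Pads are 19 mm wide; open, the fingers measure 130 mm over their backs; the gripper's body (75 mm by 190 mm) begins 47 mm behind the grasp point.
Start: joints at [-1.334, 0.342, 1.524, -0, 1.275, -0.146], TCP at [196.121, -487.013, 226.741] pointing down, gripper open.
Joint ranges: [-2.53, 2.53], [-0.77, 2.02], [0.04, 2.7], [-1, 4.14], [0.28, 2.66], [-3.11, 3.11]. Speed limits (rad/s): [2.57, 2.57, 3.14, 3.14, 3.14, 3.14].

## Interface

Orientations are given as [roll, pitch, yaw] about the fixed x, y, z axes, in that order (R = Rz(yaw) Ry(pitch) Rx(roll)).
In Python, from plant import bot gives the robot as it stands.
- The arm moves only by the tool jog_arm, never from a script. Its argument "targets" is a list of rows, each an object with "xyz": the shift along the tool's x, y, z as a fraction of full scale, a list of three; "spin": the turn about the tool's z as a fraction of full scale. In form: [{"xyz": [x, y, z], "spin": spin}, ...]. A call has exactly 10 rows; each row shifts and turns the commanded pose from where the row before left it, along the tool's axes as they then stand; what a row does not reach is not made up. Full scale, the value 1, is 80 mm for a shift and 0.1 rad for a turn. A row lasts 1/8 s, in which the tool goes at most 62.5 mm and 10.7 degrees, less where a joint would pass 70% of its speed; a pose out of reach is approached as far as the arm can. A call with a number of a shift or a turn outside -1 to 1 is refused whole. A call with a gripper value outside its range is refused whole. "gripper" is the opening in per cent of the stroke, from 0 (shut) to 100 (fully open), set as the call begins (left out, the last holds). The fingers move at their own pace and stop on an object; the grip force is fixed at half the most. Time passes only in rows, so rows that do not move let the fingers close, or fill a call up. It gives the time, the measured TCP pose, the force, the opening and the grip force at its end, in the units of the state.
- bot.get_obs(): the state, without advancing time (a new reading comes with each control period).
- bot.capture(name): name is "side" or "top" or "wrist"; returns the picture (420x560x3 uint8, blue, green, red); there is no depth.
- bot.get_calibration(name): a dict with "vfov" (degrees; the focal length in pixels is half the picture's height over the tangent of half this angle, whatever the lens; pixels are square), "cx", "cy" (the principal point, pixels), "eye" and "rotation" of the camera in the world. Camera axes: x right, y down, z forward; pixel columns grow to the right and rows downward; lengths in mm; the calibration is good to about 2 mm. The wrist camera is an equidistant fisheye: a pixel r from the principal point sees the ray r / f radians off the axis. A picture is of the moment at which its call begins: read the wrist's pose just before it. get_calibration takes no time and is no camera call; for the wrist camera it gives the pose at the moment of the call.
- bot.close_job(): hands the job in; it is judged then, once.
The state is a dict: "time": time; "joint_positions": joint angles; "dq": joint speeds; "tau": joint torques, N m; "tool_pos": TCP position; "tcp_rot": TCP orientation; "contact_force": force on the tool from outside, world axes, zero at the start; "moment": the same for the moment, N m; "grip_width": finger opening in mm; "finger_force": force on a finger pad.
Only numpy, scipy, OpenCV 4.12 (cv2) and the standard library are available. Lean on these libraries where they do the work, as an engineer would, in place of code of your own. Each camera call takes 0.05 s, during which the arm holds its last target. There are 200 camera calls.

## Working session

There is one attempt and no reset: what is moved stays moved. The work goes in short steps, Python scripts to look and compute and a tool call to move; the robot and the scene stay as the last step left them, time stands still between calls to the robot, and variables do not carry over. Pictures are saved under pics/ and viewed, at most 10 in all, crops included, and the job is handed in when it is done.

Besides the shell and the picture viewer there is one more tool, called after "Emit:" by a JSON object that holds its "fn" and its "kwargs". jog_arm: Moves the arm, as the interface text tells. Shift numbers are shares of 80 mm and turn numbers shares of 0.1 rad, none past 1 either way. Its arguments: {"type":"object","properties":{"targets":{"type":"array","items":{"type":"object","properties":{"xyz":{"type":"array","items":{"type":"number"}},"spin":{"type":"number"}}}},"gripper":{"type":"number"}},"required":["targets"]}

```bash
mkdir -p pics; ls
python3 - <<'E'
from plant import bot
import cv2
for n in("top","side"):
    cv2.imwrite(f"pics/{n}0.png",bot.capture(n)); c=bot.get_calibration(n); print(n,c)
o=bot.get_obs(); print(o)
E
```

```text
pics
top {'vfov': 54.80484762537058, 'cx': 274.719403095897, 'cy': 203.62115573685455, 'eye': array([ 477.10283665,   32.35269906, 1307.78645741]), 'rotation': array([-3.07088059e+00, -1.45709983e-03, -1.55366822e+00])}
side {'vfov': 57.048082522089246, 'cx': 276.5969318218921, 'cy': 209.2995140858417, 'eye': array([ 57.72882687, 743.64723412, 688.47169866]), 'rotation': array([-2.16963609,  0.01752651, -2.55476514])}
{'time': 0.1, 'joint_positions': array([-1.33397201e+00,  3.42657237e-01,  1.52487853e+00,  9.44872396e-06,
        1.27538868e+00, -1.45979411e-01]), 'dq': array([-0.00165787, -0.00087875, -0.00390253,  0.00037266,  0.00027196,
       -0.00078546]), 'tau': array([ 1.43924295e-03, -4.32003808e+01, -2.44694674e+01,  7.18382746e-02,
        5.25894959e-02, -5.12763370e-05]), 'tool_pos': array([ 196.05233446, -486.65419451,  226.12727422]), 'tcp_rot': array([-3.14027634e+00, -2.02664714e-04,  3.82800837e-01]), 'contact_force': array([-0.24030722, -0.26685715, -0.53348548]), 'moment': array([0.00991699, 0.02355473, 0.01956395]), 'finger_force': 0.0, 'grip_width': 91.96174832618686}
```

View pics/top0.png

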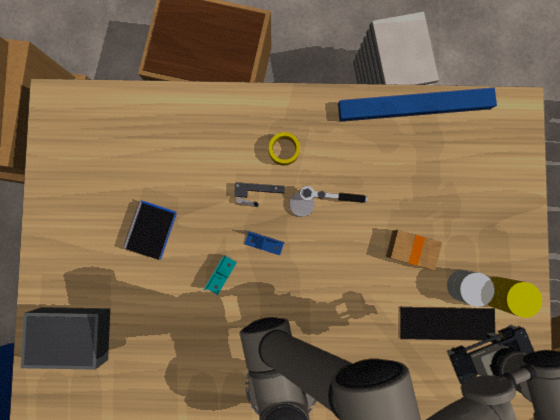

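View pics/side0.png

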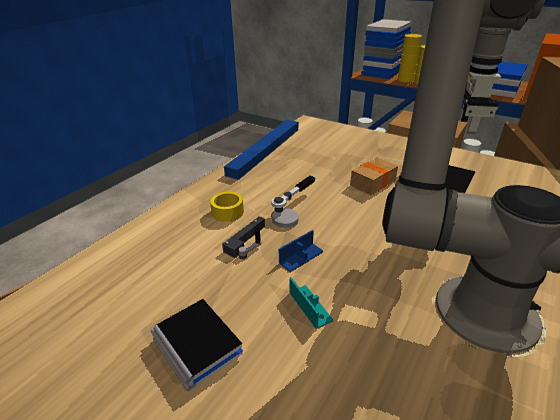

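The top view shows the fixture around (258,190), with the wrench to (365,198) and the latch knob near (255,204). Two things have the bracket's shape: a blue one at (264,243) and a teal one at (221,275). The blue one fits the description, so I'll confirm it in one enlarged crop.

```bash
cat > h.py <<'E'
import numpy as np, cv2
from scipy.spatial.transform import Rotation as R
from plant import bot
def cam(n):
    c=bot.get_calibration(n); f=210/np.tan(np.radians(c['vfov'])/2)
    return c['eye'],R.from_euler('xyz',c['rotation']).as_matrix(),f,c['cx'],c['cy']
def px2w(n,u,v,z):
    e,M,f,cx,cy=cam(n); d=M@np.array([(u-cx)/f,(v-cy)/f,1]); return e+d*(z-e[2])/d[2]
def w2px(n,p):
    e,M,f,cx,cy=cam(n); q=M.T@(np.asarray(p,float)-e); return np.array([cx+f*q[0]/q[2],cy+f*q[1]/q[2]])
E
python3 - <<'E'
import cv2
i=cv2.imread('pics/top0.png')[165:295,200:380]
i=cv2.resize(i,None,fx=4.4,fy=4.4,interpolation=cv2.INTER_CUBIC)
for k in range(0,180,20): cv2.putText(i,str(200+k),(int(k*4.4),10),0,.35,(255,255,255),1); cv2.line(i,(int(k*4.4),12),(int(k*4.4),18),(255,255,255),1)
for k in range(0,130,10): cv2.putText(i,str(165+k),(0,int(k*4.4)+4),0,.35,(255,255,255),1)
cv2.imwrite('pics/crop0.png',i)
from h import *
for n,u,v,z in[('fixture',258,190,30),('blue',264,243,25),('knob',255,204,64),('bolt',307,193,61),('gripend',366,198,48),('tape',284,148,48)]: print(n,px2w('top',u,v,z).round(1))
E
```

```text
fixture [610.   85.8  30. ]
blue [443.   63.7  25. ]
knob [563.   92.7  64. ]
bolt [600.1 -67.2  61. ]
gripend [ 588.9 -252.6   48. ]
tape [742.4   5.8  48. ]
```

View pics/crop0.png

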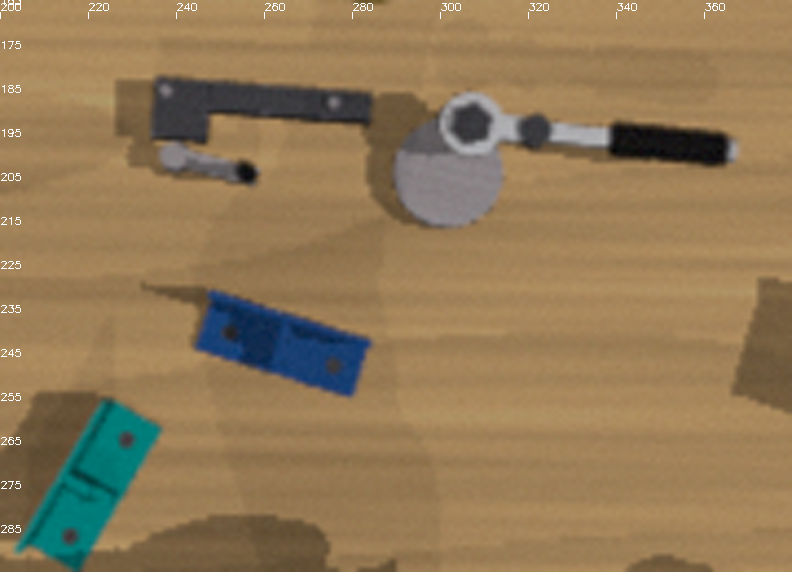

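The crop confirms the target: blue bracket with foot, wall and rib, corners at crop (212,290), (371,341), (352,396), (192,347), wall towards the rail. The teal one is the decoy. Next I'll fit the poses.

```bash
cat >> h.py <<'E'
from scipy.optimize import least_squares
def fit(P,UV,x0,n='top'):
    T=lambda s:np.array([[s[0]+np.cos(s[2])*p[0]-np.sin(s[2])*p[1],s[1]+np.sin(s[2])*p[0]+np.cos(s[2])*p[1],p[2]] for p in P])
    f=lambda s:(np.array([w2px(n,q) for q in T(s)])-UV).ravel()
    r=least_squares(f,x0,x_scale=[10,10,.1],loss='soft_l1'); return r.x,np.abs(f(r.x)).reshape(-1,2)
def c2p(l,ox=200,oy=165,s=4.4): return np.array(l)/s+[ox,oy]
def loc(s,x,y): return np.array([s[0]+np.cos(s[2])*x-np.sin(s[2])*y,s[1]+np.sin(s[2])*x+np.cos(s[2])*y])
E
python3 - <<'E'
from h import *
np.set_printoptions(suppress=True,precision=3)
c,r=fit([(45,100,30),(44.5,-58,30),(22.5,-58,30),(22.5,60,30),(0,60,30),(0,100,30),(24,-129,61)],c2p([(157,76),(372,93),(370,123),(209,112),(208,143),(151,138),(470,124)]),[600,70,0])
print('clamp',c,r.max(1))
b,r=fit([(22.5,60,50),(22.5,-60,50),(-22.5,60,5),(-22.5,-60,5)],c2p([(212,290),(371,341),(192,347),(352,396)]),[450,60,-.2])
print('bracket',b,r.max(1))
inv=lambda s,w: R.from_euler('z',-s[2]).as_matrix()[:2,:2]@(w-s[:2])
print('brk in clamp',inv(c,b[:2]),b[2]-c[2])
piv=loc(c,-12,82); print('pivot',piv,'bolt',loc(c,24,-129))
k=px2w('top',*c2p([(246,173)])[0],64)[:2]; d=inv(c,k)-[-12,82]; print('knob',k,np.hypot(*d),'latch',np.arctan2(d[1],d[0])+np.pi)
g=px2w('top',*c2p([(672,143)])[0],58)[:2]; d=inv(c,g)-[24,-129]; print('grip',g,np.hypot(*d),'cam',-np.arctan2(d[1],d[0])-np.pi/2)
print('knob open target', [loc(c,-12-55*np.cos(a),82-55*np.sin(a)) for a in (0,.2)])
E
```

```text
clamp [582.613  61.065  -0.055] [0.428 0.357 0.322 0.225 0.546 0.19  0.791]
bracket [442.459  63.691  -0.291] [0.615 0.183 0.524 0.448]
brk in clamp [-140.085   -5.117] -0.235645378574456
pivot [575.159 143.603] bolt [599.453 -69.063]
knob [562.071  89.893] 55.28135366671859 latch 1.387025578583878
grip [ 588.809 -209.192] 140.532155289762 cam 0.020564212015855343
knob open target [array([520.243, 146.64 ]), array([520.734, 135.669])]
```

```bash
cat >> h.py <<'E'
import json
C=np.array([582.6,61.1,-0.055])
def plan(wps,start=None):
    """wps: (x,y,z,yaw,nrows) world; prints calls of 10 rounded rows in tool axes"""
    if start is None:
        o=bot.get_obs(); start=[*o['tool_pos'],o['tcp_rot'][2]]
    p=np.array(start,float); rows=[]
    for *t,n in wps:
        a=p.copy()
        for k in range(1,n+1):
            d=a+(np.array(t)-a)*k/n-p; c,s=np.cos(p[3]),np.sin(p[3])
            q=np.round([(c*d[0]+s*d[1])/80,(s*d[0]-c*d[1])/80,-d[2]/80],2); w=round(-d[3]/.1,2)
            if max(np.linalg.norm(q)*80/62.5,abs(w))>1: print('TOO BIG',q,w)
            rows.append({"xyz":(q+0).tolist(),"spin":w+0.0})
            p+=[80*(c*q[0]+s*q[1]),80*(s*q[0]-c*q[1]),-80*q[2],-.1*w]
    while len(rows)%10: rows.append({"xyz":[0,0,0],"spin":0})
    for i in range(0,len(rows),10): print(json.dumps(rows[i:i+10]))
def kn(a): return loc(C,-12-55*np.cos(a),82-55*np.sin(a))
E
python3 - <<'E'
from h import *
k=kn(1.39)
plan([(*k,150,.73,13),(*k,30,.73,4)]+[(*kn(a),30,.73,1) for a in np.linspace(1.39,-.15,12)]+[(*kn(-.15),130,.73,3)])
E
```

```text
[{"xyz": [0.53, -0.38, 0.07], "spin": -0.27}, {"xyz": [0.55, -0.37, 0.08], "spin": -0.26}, {"xyz": [0.55, -0.36, 0.07], "spin": -0.27}, {"xyz": [0.56, -0.33, 0.07], "spin": -0.27}, {"xyz": [0.58, -0.33, 0.08], "spin": -0.27}, {"xyz": [0.58, -0.31, 0.07], "spin": -0.26}, {"xyz": [0.58, -0.29, 0.07], "spin": -0.27}, {"xyz": [0.6, -0.28, 0.08], "spin": -0.27}, {"xyz": [0.6, -0.26, 0.07], "spin": -0.26}, {"xyz": [0.61, -0.24, 0.07], "spin": -0.27}]
[{"xyz": [0.62, -0.23, 0.08], "spin": -0.27}, {"xyz": [0.62, -0.21, 0.07], "spin": -0.26}, {"xyz": [0.63, -0.2, 0.07], "spin": -0.27}, {"xyz": [0.0, 0.0, 0.38], "spin": 0.0}, {"xyz": [0.0, 0.0, 0.37], "spin": 0.0}, {"xyz": [0.0, 0.0, 0.38], "spin": 0.0}, {"xyz": [0.0, 0.0, 0.37], "spin": 0.0}, {"xyz": [0.0, 0.0, 0.0], "spin": 0.0}, {"xyz": [-0.05, -0.08, 0.0], "spin": 0.0}, {"xyz": [-0.04, -0.09, 0.0], "spin": 0.0}]
[{"xyz": [-0.02, -0.09, 0.0], "spin": 0.0}, {"xyz": [-0.01, -0.1, 0.0], "spin": 0.0}, {"xyz": [0.0, -0.09, 0.0], "spin": 0.0}, {"xyz": [0.01, -0.1, 0.0], "spin": 0.0}, {"xyz": [0.03, -0.09, 0.0], "spin": 0.0}, {"xyz": [0.04, -0.09, 0.0], "spin": 0.0}, {"xyz": [0.06, -0.08, 0.0], "spin": 0.0}, {"xyz": [0.06, -0.07, 0.0], "spin": 0.0}, {"xyz": [0.07, -0.06, 0.0], "spin": 0.0}, {"xyz": [0.0, 0.0, -0.42], "spin": 0.0}]
[{"xyz": [0.0, 0.0, -0.41], "spin": 0.0}, {"xyz": [0.0, 0.0, -0.42], "spin": 0.0}, {"xyz": [0, 0, 0], "spin": 0}, {"xyz": [0, 0, 0], "spin": 0}, {"xyz": [0, 0, 0], "spin": 0}, {"xyz": [0, 0, 0], "spin": 0}, {"xyz": [0, 0, 0], "spin": 0}, {"xyz": [0, 0, 0], "spin": 0}, {"xyz": [0, 0, 0], "spin": 0}, {"xyz": [0, 0, 0], "spin": 0}]
```

Emit:
{"fn": "jog_arm", "kwargs": {"targets": [{"xyz": [0.53, -0.38, 0.07], "spin": -0.27}, {"xyz": [0.55, -0.37, 0.08], "spin": -0.26}, {"xyz": [0.55, -0.36, 0.07], "spin": -0.27}, {"xyz": [0.56, -0.33, 0.07], "spin": -0.27}, {"xyz": [0.58, -0.33, 0.08], "spin": -0.27}, {"xyz": [0.58, -0.31, 0.07], "spin": -0.26}, {"xyz": [0.58, -0.29, 0.07], "spin": -0.27}, {"xyz": [0.6, -0.28, 0.08], "spin": -0.27}, {"xyz": [0.6, -0.26, 0.07], "spin": -0.26}, {"xyz": [0.61, -0.24, 0.07], "spin": -0.27}], "gripper": 40}}

```text
time: 1.35
tool_pos: [478.4, -41.9, 167.9]
tcp_rot: [-3.142, 0.0, 0.651]
contact_force: [-0.1, -1.5, -0.3]
grip_width: 36.7
finger_force: 0.0
```

Emit:
{"fn": "jog_arm", "kwargs": {"targets": [{"xyz": [0.62, -0.23, 0.08], "spin": -0.27}, {"xyz": [0.62, -0.21, 0.07], "spin": -0.26}, {"xyz": [0.63, -0.2, 0.07], "spin": -0.27}, {"xyz": [0, 0, 0], "spin": 0.0}, {"xyz": [0, 0, 0], "spin": 0.0}, {"xyz": [0, 0, 0], "spin": 0.0}, {"xyz": [0, 0, 0], "spin": 0.0}, {"xyz": [0, 0, 0], "spin": 0.0}, {"xyz": [0, 0, 0], "spin": 0.0}, {"xyz": [0, 0, 0], "spin": 0.0}]}}

```text
time: 2.6
tool_pos: [562.5, 90.0, 150.8]
tcp_rot: [3.141, -0.0, 0.73]
contact_force: [0.5, 0.9, -0.9]
grip_width: 36.6
finger_force: 0.0
```

Emit:
{"fn": "jog_arm", "kwargs": {"targets": [{"xyz": [0.0, 0.0, 0.38], "spin": 0.0}, {"xyz": [0.0, 0.0, 0.37], "spin": 0.0}, {"xyz": [0.0, 0.0, 0.38], "spin": 0.0}, {"xyz": [0.0, 0.0, 0.37], "spin": 0.0}, {"xyz": [0, 0, 0], "spin": 0}, {"xyz": [0, 0, 0], "spin": 0}, {"xyz": [0, 0, 0], "spin": 0}, {"xyz": [-0.05, -0.08, 0.0], "spin": 0.0}, {"xyz": [-0.04, -0.09, 0.0], "spin": 0.0}, {"xyz": [-0.02, -0.09, 0.0], "spin": 0.0}]}}

```text
time: 3.85
tool_pos: [541.4, 99.1, 31.1]
tcp_rot: [3.141, 0.001, 0.73]
contact_force: [0.2, -2.7, 0.3]
grip_width: 37.0
finger_force: 1.1
```

Emit:
{"fn": "jog_arm", "kwargs": {"targets": [{"xyz": [-0.01, -0.1, 0.0], "spin": 0.0}, {"xyz": [0.0, -0.09, 0.0], "spin": 0.0}, {"xyz": [0.01, -0.1, 0.0], "spin": 0.0}, {"xyz": [0.03, -0.09, 0.0], "spin": 0.0}, {"xyz": [0.04, -0.09, 0.0], "spin": 0.0}, {"xyz": [0.06, -0.08, 0.0], "spin": 0.0}, {"xyz": [0.06, -0.07, 0.0], "spin": 0.0}, {"xyz": [0.07, -0.06, 0.0], "spin": 0.0}, {"xyz": [0, 0, 0], "spin": 0}, {"xyz": [0, 0, 0], "spin": 0}]}}

```text
time: 5.1
tool_pos: [521.3, 154.1, 30.6]
tcp_rot: [-3.142, 0.0, 0.73]
contact_force: [-0.5, -0.1, -0.3]
grip_width: 36.4
finger_force: 0.0
```

Emit:
{"fn": "jog_arm", "kwargs": {"targets": [{"xyz": [0, 0, -0.42], "spin": 0}, {"xyz": [0, 0, -0.42], "spin": 0}, {"xyz": [0, 0, -0.42], "spin": 0}, {"xyz": [-0.6, 0, 0], "spin": 0}, {"xyz": [-0.6, 0, 0], "spin": 0}, {"xyz": [-0.3, 0, 0], "spin": 0}, {"xyz": [0, 0, 0], "spin": 0}, {"xyz": [0, 0, 0], "spin": 0}, {"xyz": [0, 0, 0], "spin": 0}, {"xyz": [0, 0, 0], "spin": 0}], "gripper": 65}}

```text
time: 6.35
tool_pos: [432.2, 74.5, 131.3]
tcp_rot: [-3.142, 0.0, 0.73]
contact_force: [0.0, -0.4, 0.4]
grip_width: 59.9
finger_force: 0.0
```

Run:
```python
from h import *
cv2.imwrite('pics/top1.png',bot.capture('top'))
i=cv2.imread('pics/top1.png')[165:295,200:380]
cv2.imwrite('pics/crop1.png',cv2.resize(i,None,fx=4.4,fy=4.4,interpolation=cv2.INTER_CUBIC))
```

```text
(no output)
```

View pics/crop1.png

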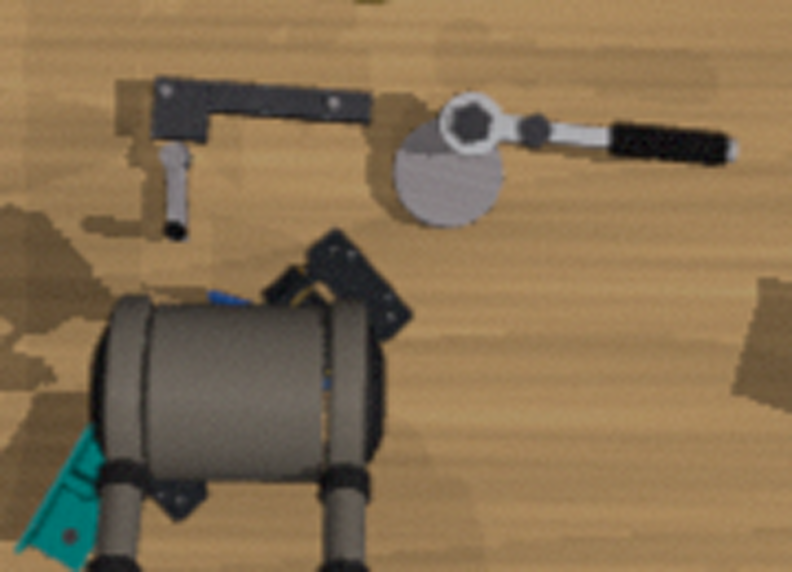

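The picture shows the hold-down arm pointing at the robot (knob at crop (176,230)), so the latch is open. Next I'll grasp the rib.

Run:
```python
from h import *
b=[442.5,63.7,-.291]; g=loc(b,-2,0)
plan([(*g,110,b[2],11),(*g,12,b[2],5),(*g,12,b[2],4)])
print(g)
```

```text
[{"xyz": [0.0, 0.02, 0.02], "spin": 0.93}, {"xyz": [0.0, 0.01, 0.03], "spin": 0.93}, {"xyz": [0.0, 0.01, 0.02], "spin": 0.93}, {"xyz": [0.01, 0.02, 0.03], "spin": 0.92}, {"xyz": [0.0, 0.01, 0.02], "spin": 0.93}, {"xyz": [0.01, 0.02, 0.03], "spin": 0.93}, {"xyz": [0.01, 0.01, 0.02], "spin": 0.93}, {"xyz": [0.0, 0.01, 0.02], "spin": 0.93}, {"xyz": [0.01, 0.01, 0.03], "spin": 0.93}, {"xyz": [0.02, 0.01, 0.02], "spin": 0.93}]
[{"xyz": [0.01, 0.01, 0.03], "spin": 0.92}, {"xyz": [0.0, 0.0, 0.24], "spin": 0.0}, {"xyz": [0.0, 0.0, 0.25], "spin": 0.0}, {"xyz": [0.0, 0.0, 0.24], "spin": 0.0}, {"xyz": [0.0, 0.0, 0.25], "spin": 0.0}, {"xyz": [0.0, 0.0, 0.24], "spin": 0.0}, {"xyz": [0.0, 0.0, 0.0], "spin": 0.0}, {"xyz": [0.0, 0.0, 0.0], "spin": 0.0}, {"xyz": [0.0, 0.0, 0.0], "spin": 0.0}, {"xyz": [0.0, 0.0, 0.0], "spin": 0.0}]
[440.58408511  64.27382065]
```

Emit:
{"fn": "jog_arm", "kwargs": {"targets": [{"xyz": [0.0, 0.02, 0.02], "spin": 0.93}, {"xyz": [0.0, 0.01, 0.03], "spin": 0.93}, {"xyz": [0.0, 0.01, 0.02], "spin": 0.93}, {"xyz": [0.01, 0.02, 0.03], "spin": 0.92}, {"xyz": [0.0, 0.01, 0.02], "spin": 0.93}, {"xyz": [0.01, 0.02, 0.03], "spin": 0.93}, {"xyz": [0.01, 0.01, 0.02], "spin": 0.93}, {"xyz": [0.0, 0.01, 0.02], "spin": 0.93}, {"xyz": [0.01, 0.01, 0.03], "spin": 0.93}, {"xyz": [0.02, 0.01, 0.02], "spin": 0.93}]}}

```text
time: 7.65
tool_pos: [440.0, 65.4, 112.1]
tcp_rot: [3.141, 0.0, -0.202]
contact_force: [0.2, -0.1, 0.8]
grip_width: 59.9
finger_force: 0.0
```

Emit:
{"fn": "jog_arm", "kwargs": {"targets": [{"xyz": [0.01, 0.01, 0.03], "spin": 0.92}, {"xyz": [0.0, 0.0, 0.24], "spin": 0.0}, {"xyz": [0.0, 0.0, 0.25], "spin": 0.0}, {"xyz": [0.0, 0.0, 0.24], "spin": 0.0}, {"xyz": [0.0, 0.0, 0.25], "spin": 0.0}, {"xyz": [0.0, 0.0, 0.24], "spin": 0.0}, {"xyz": [0.0, 0.0, 0.0], "spin": 0.0}, {"xyz": [0.0, 0.0, 0.0], "spin": 0.0}, {"xyz": [0.0, 0.0, 0.0], "spin": 0.0}, {"xyz": [0.0, 0.0, 0.0], "spin": 0.0}]}}

```text
time: 8.9
tool_pos: [441.0, 64.2, 12.9]
tcp_rot: [-3.141, -0.001, -0.291]
contact_force: [-0.5, 0.8, 0.6]
grip_width: 60.1
finger_force: 0.0
```

Emit:
{"fn": "jog_arm", "kwargs": {"targets": [{"xyz": [0, 0, 0], "spin": 0}, {"xyz": [0, 0, 0], "spin": 0}, {"xyz": [0, 0, 0], "spin": 0}, {"xyz": [0, 0, 0], "spin": 0}, {"xyz": [0, 0, 0], "spin": 0}, {"xyz": [0, 0, 0], "spin": 0}, {"xyz": [0, 0, 0], "spin": 0}, {"xyz": [0, 0, 0], "spin": 0}, {"xyz": [0, 0, 0], "spin": 0}, {"xyz": [0, 0, 0], "spin": 0}], "gripper": 0}}

```text
time: 10.15
tool_pos: [440.6, 64.3, 12.3]
tcp_rot: [3.142, -0.0, -0.291]
contact_force: [1.7, 1.3, -1.7]
grip_width: 7.4
finger_force: 30.0
```

Run:
```python
from h import *
y=C[2]
plan([(*loc(C,-52,-10),12.3,y,6),(*loc(C,-10,-10),12.3,y,6),(*loc(C,-6,-10),12.3,y,4),(*loc(C,-6,-10),12.3,y,4)])
```

```text
[{"xyz": [0.18, -0.03, 0.0], "spin": -0.39}, {"xyz": [0.19, -0.03, 0.0], "spin": -0.4}, {"xyz": [0.19, -0.02, 0.0], "spin": -0.39}, {"xyz": [0.18, -0.01, 0.0], "spin": -0.39}, {"xyz": [0.19, 0.0, 0.0], "spin": -0.4}, {"xyz": [0.19, 0.0, 0.0], "spin": -0.39}, {"xyz": [0.09, 0.0, 0.0], "spin": 0.0}, {"xyz": [0.08, 0.0, 0.0], "spin": 0.0}, {"xyz": [0.09, 0.0, 0.0], "spin": 0.0}, {"xyz": [0.09, 0.0, 0.0], "spin": 0.0}]
[{"xyz": [0.09, 0.0, 0.0], "spin": 0.0}, {"xyz": [0.08, 0.0, 0.0], "spin": 0.0}, {"xyz": [0.01, 0.0, 0.0], "spin": 0.0}, {"xyz": [0.02, 0.0, 0.0], "spin": 0.0}, {"xyz": [0.01, 0.0, 0.0], "spin": 0.0}, {"xyz": [0.01, 0.0, 0.0], "spin": 0.0}, {"xyz": [0.0, 0.0, 0.0], "spin": 0.0}, {"xyz": [0.0, 0.0, 0.0], "spin": 0.0}, {"xyz": [0.0, 0.0, 0.0], "spin": 0.0}, {"xyz": [0.0, 0.0, 0.0], "spin": 0.0}]
```

Emit:
{"fn": "jog_arm", "kwargs": {"targets": [{"xyz": [0.18, -0.03, 0.0], "spin": -0.39}, {"xyz": [0.19, -0.03, 0.0], "spin": -0.4}, {"xyz": [0.19, -0.02, 0.0], "spin": -0.39}, {"xyz": [0.18, -0.01, 0.0], "spin": -0.39}, {"xyz": [0.19, 0.0, 0.0], "spin": -0.4}, {"xyz": [0.19, 0.0, 0.0], "spin": -0.39}, {"xyz": [0.09, 0.0, 0.0], "spin": 0.0}, {"xyz": [0.08, 0.0, 0.0], "spin": 0.0}, {"xyz": [0.09, 0.0, 0.0], "spin": 0.0}, {"xyz": [0.09, 0.0, 0.0], "spin": 0.0}]}}

```text
time: 11.4
tool_pos: [556.0, 52.6, 12.2]
tcp_rot: [3.141, 0.005, -0.056]
contact_force: [-8.5, 1.4, 7.4]
grip_width: 7.4
finger_force: 30.0
```

Emit:
{"fn": "jog_arm", "kwargs": {"targets": [{"xyz": [0.09, 0.0, 0.0], "spin": 0.0}, {"xyz": [0.08, 0.0, 0.0], "spin": 0.0}, {"xyz": [0.01, 0.0, 0.0], "spin": 0.0}, {"xyz": [0.02, 0.0, 0.0], "spin": 0.0}, {"xyz": [0.01, 0.0, 0.0], "spin": 0.0}, {"xyz": [0.01, 0.0, 0.0], "spin": 0.0}, {"xyz": [0.0, 0.0, 0.0], "spin": 0.0}, {"xyz": [0.0, 0.0, 0.0], "spin": 0.0}, {"xyz": [0.0, 0.0, 0.0], "spin": 0.0}, {"xyz": [0.0, 0.0, 0.0], "spin": 0.0}]}}

```text
time: 12.65
tool_pos: [574.1, 51.6, 12.2]
tcp_rot: [3.141, 0.003, -0.055]
contact_force: [-6.3, 0.2, 4.8]
grip_width: 7.7
finger_force: 30.0
```

Emit:
{"fn": "jog_arm", "kwargs": {"targets": [{"xyz": [0.01, 0, 0], "spin": 0}, {"xyz": [0.01, 0, 0], "spin": 0}, {"xyz": [0.01, 0, 0], "spin": 0}, {"xyz": [0.01, 0, 0], "spin": 0}, {"xyz": [0, 0, 0], "spin": 0}, {"xyz": [0, 0, 0], "spin": 0}, {"xyz": [0, 0, 0], "spin": 0}, {"xyz": [0, 0, 0], "spin": 0}, {"xyz": [0, 0, 0], "spin": 0}, {"xyz": [0, 0, 0], "spin": 0}]}}

```text
time: 13.9
tool_pos: [577.2, 51.5, 12.2]
tcp_rot: [3.141, 0.003, -0.055]
contact_force: [-6.4, 1.0, 5.7]
grip_width: 7.6
finger_force: 30.0
```

Emit:
{"fn": "jog_arm", "kwargs": {"targets": [{"xyz": [0.01, 0, 0], "spin": 0}, {"xyz": [0.01, 0, 0], "spin": 0}, {"xyz": [0.01, 0, 0], "spin": 0}, {"xyz": [0.01, 0, 0], "spin": 0}, {"xyz": [0, 0, 0], "spin": 0}, {"xyz": [0, 0, 0], "spin": 0}, {"xyz": [0, 0, 0], "spin": 0}, {"xyz": [0, 0, 0], "spin": 0}, {"xyz": [0, 0, 0], "spin": 0}, {"xyz": [0, 0, 0], "spin": 0}]}}

```text
time: 15.15
tool_pos: [580.5, 51.3, 12.2]
tcp_rot: [3.141, 0.003, -0.056]
contact_force: [-5.0, 0.3, 6.3]
grip_width: 7.7
finger_force: 30.0
```

Emit:
{"fn": "jog_arm", "kwargs": {"targets": [{"xyz": [0.01, 0, 0], "spin": 0}, {"xyz": [0.01, 0, 0], "spin": 0}, {"xyz": [0.01, 0, 0], "spin": 0}, {"xyz": [0.01, 0, 0], "spin": 0}, {"xyz": [0, 0, 0], "spin": 0}, {"xyz": [0, 0, 0], "spin": 0}, {"xyz": [0, 0, 0], "spin": 0}, {"xyz": [0, 0, 0], "spin": 0}, {"xyz": [0, 0, 0], "spin": 0}, {"xyz": [0, 0, 0], "spin": 0}]}}

```text
time: 16.4
tool_pos: [582.4, 51.2, 12.2]
tcp_rot: [3.141, 0.006, -0.055]
contact_force: [-10.9, -0.1, 9.5]
grip_width: 7.7
finger_force: 30.0
```

Emit:
{"fn": "jog_arm", "kwargs": {"targets": [{"xyz": [0.01, 0, 0], "spin": 0}, {"xyz": [0.01, 0, 0], "spin": 0}, {"xyz": [0.01, 0, 0], "spin": 0}, {"xyz": [0.01, 0, 0], "spin": 0}, {"xyz": [0, 0, 0], "spin": 0}, {"xyz": [0, 0, 0], "spin": 0}, {"xyz": [0, 0, 0], "spin": 0}, {"xyz": [0, 0, 0], "spin": 0}, {"xyz": [0, 0, 0], "spin": 0}, {"xyz": [0, 0, 0], "spin": 0}]}}

```text
time: 17.65
tool_pos: [582.5, 51.2, 12.2]
tcp_rot: [3.141, 0.012, -0.055]
contact_force: [-20.6, 0.2, 17.7]
grip_width: 7.7
finger_force: 30.0
```

Run:
```python
from h import *
s=bot.capture('side'); u,v=w2px('side',[582,50,20]); u,v=int(u),int(v); print(u,v)
cv2.imwrite('pics/side1.png',cv2.resize(s[v-60:v+60,u-80:u+80],None,fx=5,fy=5,interpolation=cv2.INTER_CUBIC)); print(bot.get_obs()['moment'])
```

```text
262 231
[ 0.09635077  3.1250067  -0.04161984]
```

View pics/side1.png

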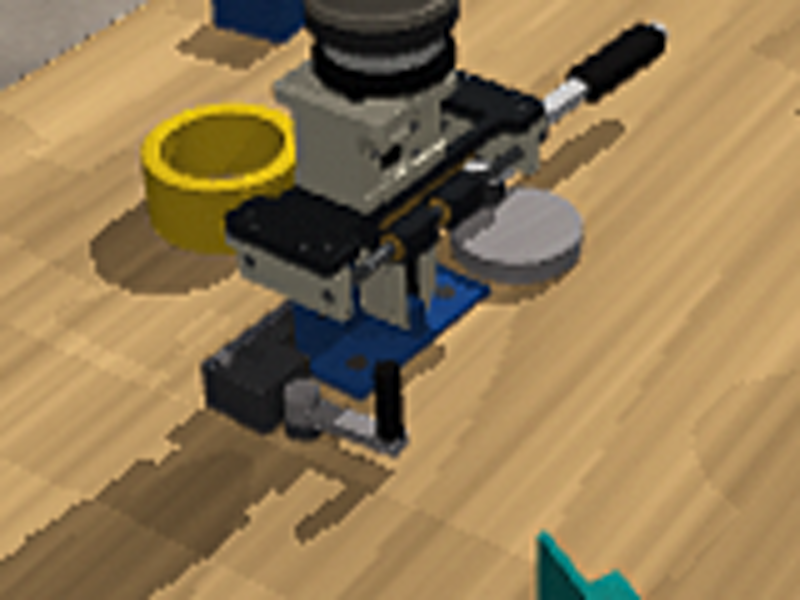

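The side view shows the bracket in the pocket with its wall at the rail. The push rose to 20 N with no further movement, so it is seated. Now I'll release it and go to the handle.

```bash
cat >> h.py <<'E'
def hd(a,d,z=36,r=145,n=1):
    p=loc(C,24,-129)+R.from_euler('z',C[2]-a).as_matrix()[:2,:2]@np.array([d,-r]); return (*p,z,C[2]-a,n)
E
python3 - <<'E'
from h import *
p=[580.5,51.2]
plan([(*p,12.2,C[2],10)],[582.9,51.2,12.2,C[2]])
print()
h=hd(0,38)
st=[580.5,51.2,12.2,C[2]]
plan([(*p,120,C[2],4),(*h[:2],120,C[2],6),(*h[:3],C[2],4),hd(0,38,n=2)]+[hd(a,d) for a,d in [(0,30),(0,24),(0.05,22),(.1,21.5)]]+[hd(a,21.5) for a in np.arange(.15,.61,.05)],st)
E
```

```text
[{"xyz": [0.0, 0.0, 0.0], "spin": 0.0}, {"xyz": [-0.01, 0.0, 0.0], "spin": 0.0}, {"xyz": [0.0, 0.0, 0.0], "spin": 0.0}, {"xyz": [0.0, 0.0, 0.0], "spin": 0.0}, {"xyz": [0.0, 0.0, 0.0], "spin": 0.0}, {"xyz": [-0.01, 0.0, 0.0], "spin": 0.0}, {"xyz": [0.0, 0.0, 0.0], "spin": 0.0}, {"xyz": [0.0, 0.0, 0.0], "spin": 0.0}, {"xyz": [-0.01, 0.0, 0.0], "spin": 0.0}, {"xyz": [0.0, 0.0, 0.0], "spin": 0.0}]

[{"xyz": [0.0, 0.0, -0.34], "spin": 0.0}, {"xyz": [0.0, 0.0, -0.33], "spin": 0.0}, {"xyz": [0.0, 0.0, -0.34], "spin": 0.0}, {"xyz": [0.0, 0.0, -0.34], "spin": 0.0}, {"xyz": [0.13, 0.55, 0.0], "spin": 0.0}, {"xyz": [0.13, 0.55, 0.0], "spin": 0.0}, {"xyz": [0.14, 0.55, 0.0], "spin": 0.0}, {"xyz": [0.13, 0.55, 0.0], "spin": 0.0}, {"xyz": [0.13, 0.55, 0.0], "spin": 0.0}, {"xyz": [0.13, 0.55, 0.0], "spin": 0.0}]
[{"xyz": [0.0, 0.0, 0.26], "spin": 0.0}, {"xyz": [0.0, 0.0, 0.27], "spin": 0.0}, {"xyz": [0.0, 0.0, 0.26], "spin": 0.0}, {"xyz": [0.0, 0.0, 0.26], "spin": 0.0}, {"xyz": [0.0, 0.0, 0.0], "spin": 0.0}, {"xyz": [0.0, 0.0, 0.0], "spin": 0.0}, {"xyz": [-0.1, 0.0, 0.0], "spin": 0.0}, {"xyz": [-0.07, 0.0, 0.0], "spin": 0.0}, {"xyz": [-0.12, 0.01, 0.0], "spin": 0.5}, {"xyz": [-0.09, 0.01, 0.0], "spin": 0.5}]
[{"xyz": [-0.09, 0.01, 0.0], "spin": 0.5}, {"xyz": [-0.1, 0.02, 0.0], "spin": 0.5}, {"xyz": [-0.09, 0.01, 0.0], "spin": 0.5}, {"xyz": [-0.09, 0.01, 0.0], "spin": 0.5}, {"xyz": [-0.09, 0.01, 0.0], "spin": 0.5}, {"xyz": [-0.09, 0.01, 0.0], "spin": 0.5}, {"xyz": [-0.09, 0.01, 0.0], "spin": 0.5}, {"xyz": [-0.09, 0.01, 0.0], "spin": 0.5}, {"xyz": [-0.09, 0.01, 0.0], "spin": 0.5}, {"xyz": [-0.09, 0.01, 0.0], "spin": 0.5}]
```

Emit:
{"fn": "jog_arm", "kwargs": {"targets": [{"xyz": [-0.01, 0, 0], "spin": 0}, {"xyz": [-0.01, 0, 0], "spin": 0}, {"xyz": [0, 0, 0], "spin": 0}, {"xyz": [0, 0, 0], "spin": 0}, {"xyz": [0, 0, 0], "spin": 0}, {"xyz": [0, 0, 0], "spin": 0}, {"xyz": [0, 0, 0], "spin": 0}, {"xyz": [0, 0, 0], "spin": 0}, {"xyz": [0, 0, 0], "spin": 0}, {"xyz": [0, 0, 0], "spin": 0}]}}

```text
time: 18.95
tool_pos: [582.5, 51.2, 12.2]
tcp_rot: [3.141, 0.009, -0.055]
contact_force: [-14.6, 0.3, 12.9]
grip_width: 7.9
finger_force: 30.0
```

Emit:
{"fn": "jog_arm", "kwargs": {"targets": [{"xyz": [0, 0, 0], "spin": 0}, {"xyz": [0, 0, 0], "spin": 0}, {"xyz": [0, 0, 0], "spin": 0}, {"xyz": [0, 0, 0], "spin": 0}, {"xyz": [0, 0, 0], "spin": 0}, {"xyz": [0, 0, 0], "spin": 0}, {"xyz": [0.0, 0.0, -0.33], "spin": 0.0}, {"xyz": [0.0, 0.0, -0.34], "spin": 0.0}, {"xyz": [0.0, 0.0, -0.34], "spin": 0.0}, {"xyz": [0.0, 0.0, -0.34], "spin": 0}], "gripper": 40}}

```text
time: 20.2
tool_pos: [586.7, 51.0, 121.2]
tcp_rot: [3.141, -0.0, -0.055]
contact_force: [1.4, 0.2, 0.8]
grip_width: 36.8
finger_force: 0.0
```

Emit:
{"fn": "jog_arm", "kwargs": {"targets": [{"xyz": [0.13, 0.55, 0.0], "spin": 0.0}, {"xyz": [0.13, 0.55, 0.0], "spin": 0.0}, {"xyz": [0.14, 0.55, 0.0], "spin": 0.0}, {"xyz": [0.13, 0.55, 0.0], "spin": 0.0}, {"xyz": [0.13, 0.55, 0.0], "spin": 0.0}, {"xyz": [0.13, 0.55, 0.0], "spin": 0.0}, {"xyz": [0, 0, 0], "spin": 0}, {"xyz": [0, 0, 0], "spin": 0}, {"xyz": [0, 0, 0], "spin": 0}, {"xyz": [0, 0, 0], "spin": 0}], "gripper": 0}}

```text
time: 21.45
tool_pos: [635.5, -215.0, 120.6]
tcp_rot: [3.142, -0.0, -0.054]
contact_force: [-0.2, -0.3, 0.1]
grip_width: 0.8
finger_force: 0.0
```

Run:
```python
from h import *
i=bot.capture('top')
cv2.imwrite('pics/crop2.png',cv2.resize(i[165:295,200:380],None,fx=4.4,fy=4.4,interpolation=cv2.INTER_CUBIC))
o=bot.get_obs(); print(o['tool_pos'],hd(0,38)[:2])
h=hd(0,38)
plan([(*h[:3],C[2],4),hd(0,38,n=2)]+[hd(a,d) for a,d in [(0,30),(0,24),(0.05,22),(.1,21.5)]]+[hd(a,21.5) for a in np.arange(.15,.61,.05)])
```

```text
[ 635.49431227 -215.11656542  120.55609167] (np.float64(629.4438452793146), np.float64(-215.89396051078018))
[{"xyz": [-0.02, 0.0, 0.26], "spin": 0.0}, {"xyz": [-0.02, 0.01, 0.27], "spin": 0.01}, {"xyz": [-0.02, 0.0, 0.26], "spin": 0.0}, {"xyz": [-0.01, 0.0, 0.27], "spin": 0.0}, {"xyz": [0.0, 0.0, 0.0], "spin": 0.0}, {"xyz": [0.0, 0.0, 0.0], "spin": 0.0}, {"xyz": [-0.1, 0.0, 0.0], "spin": 0.0}, {"xyz": [-0.08, 0.0, 0.0], "spin": 0.0}, {"xyz": [-0.12, 0.02, 0.0], "spin": 0.5}, {"xyz": [-0.09, 0.01, 0.0], "spin": 0.5}]
[{"xyz": [-0.09, 0.01, 0.0], "spin": 0.5}, {"xyz": [-0.1, 0.01, 0.0], "spin": 0.5}, {"xyz": [-0.09, 0.01, 0.0], "spin": 0.5}, {"xyz": [-0.09, 0.01, 0.0], "spin": 0.5}, {"xyz": [-0.09, 0.01, 0.0], "spin": 0.5}, {"xyz": [-0.09, 0.01, 0.0], "spin": 0.5}, {"xyz": [-0.09, 0.01, 0.0], "spin": 0.5}, {"xyz": [-0.09, 0.02, 0.0], "spin": 0.5}, {"xyz": [-0.09, 0.01, 0.0], "spin": 0.5}, {"xyz": [-0.09, 0.01, 0.0], "spin": 0.5}]
```

View pics/crop2.png

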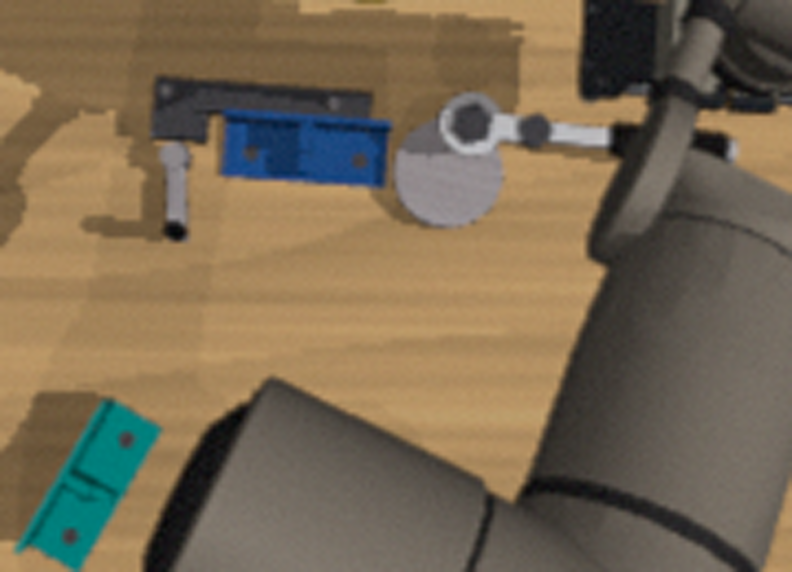

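The crop shows the bracket flush to the rail (crop 220–390, 110–187), with a gap to both the cam and the end stop, and square to the rail. Next: lower behind the grip and pull.

Emit:
{"fn": "jog_arm", "kwargs": {"targets": [{"xyz": [-0.02, 0.0, 0.26], "spin": 0.0}, {"xyz": [-0.02, 0.01, 0.27], "spin": 0.01}, {"xyz": [-0.02, 0.0, 0.26], "spin": 0.0}, {"xyz": [-0.01, 0.0, 0.27], "spin": 0.0}, {"xyz": [0.0, 0.0, 0.0], "spin": 0.0}, {"xyz": [0.0, 0.0, 0.0], "spin": 0.0}, {"xyz": [-0.1, 0.0, 0.0], "spin": 0.0}, {"xyz": [-0.08, 0.0, 0.0], "spin": 0.0}, {"xyz": [-0.12, 0.02, 0.0], "spin": 0.5}, {"xyz": [-0.09, 0.01, 0.0], "spin": 0.5}]}}

```text
time: 22.75
tool_pos: [599.2, -216.5, 36.4]
tcp_rot: [-3.141, -0.003, -0.158]
contact_force: [5.2, 1.5, -1.3]
grip_width: 0.7
finger_force: 2.2
```

Emit:
{"fn": "jog_arm", "kwargs": {"targets": [{"xyz": [-0.09, 0.01, 0.0], "spin": 0.5}, {"xyz": [-0.1, 0.01, 0.0], "spin": 0.5}, {"xyz": [-0.09, 0.01, 0.0], "spin": 0.5}, {"xyz": [-0.09, 0.01, 0.0], "spin": 0.5}, {"xyz": [0, 0, 0], "spin": 0}, {"xyz": [0, 0, 0], "spin": 0}, {"xyz": [0, 0, 0], "spin": 0}, {"xyz": [0, 0, 0], "spin": 0}, {"xyz": [0, 0, 0], "spin": 0}, {"xyz": [0, 0, 0], "spin": 0}]}}

```text
time: 24.0
tool_pos: [569.2, -213.6, 35.8]
tcp_rot: [3.141, -0.001, -0.356]
contact_force: [4.1, -1.9, 2.0]
grip_width: 0.5
finger_force: 1.8
```

Run:
```python
from h import *
print(hd(.3,21.5))
plan([hd(a,21.5) for a in np.arange(.34,.581,.04)]+[hd(.58,21.5,n=3)])
```

```text
(np.float64(569.231082221638), np.float64(-212.45620501167483), 36, np.float64(-0.355), 1)
[{"xyz": [-0.08, 0.0, 0.0], "spin": 0.39}, {"xyz": [-0.07, 0.01, 0.0], "spin": 0.4}, {"xyz": [-0.07, 0.0, 0.0], "spin": 0.4}, {"xyz": [-0.08, 0.01, 0.0], "spin": 0.4}, {"xyz": [-0.07, 0.01, 0.0], "spin": 0.4}, {"xyz": [-0.07, 0.01, 0.0], "spin": 0.4}, {"xyz": [-0.07, 0.01, 0.0], "spin": 0.4}, {"xyz": [0.0, 0.0, 0.0], "spin": 0.0}, {"xyz": [0.0, 0.0, 0.0], "spin": 0.0}, {"xyz": [0.0, 0.0, 0.0], "spin": 0.0}]
```

Emit:
{"fn": "jog_arm", "kwargs": {"targets": [{"xyz": [-0.08, 0.0, 0.0], "spin": 0.39}, {"xyz": [-0.07, 0.01, 0.0], "spin": 0.4}, {"xyz": [-0.07, 0.0, 0.0], "spin": 0.4}, {"xyz": [-0.08, 0.01, 0.0], "spin": 0.4}, {"xyz": [-0.07, 0.01, 0.0], "spin": 0.4}, {"xyz": [-0.07, 0.01, 0.0], "spin": 0.4}, {"xyz": [-0.07, 0.01, 0.0], "spin": 0.4}, {"xyz": [0.0, 0.0, 0.0], "spin": 0.0}, {"xyz": [0.0, 0.0, 0.0], "spin": 0.0}, {"xyz": [0.0, 0.0, 0.0], "spin": 0.0}]}}

```text
time: 25.25
tool_pos: [530.9, -198.7, 35.6]
tcp_rot: [3.141, -0.001, -0.635]
contact_force: [1.8, -4.5, 2.1]
grip_width: 0.6
finger_force: 2.3
```

Run:
```python
from h import *
print(hd(.58,21.5))
plan([hd(a,21.5,n=2) for a in np.arange(.61,.731,.03)])
```

```text
(np.float64(530.7705875637972), np.float64(-198.51298382760191), 36, np.float64(-0.635), 1)
[{"xyz": [-0.03, 0.0, 0.0], "spin": 0.15}, {"xyz": [-0.03, 0.01, -0.01], "spin": 0.15}, {"xyz": [-0.03, 0.0, 0.0], "spin": 0.15}, {"xyz": [-0.02, 0.0, 0.0], "spin": 0.15}, {"xyz": [-0.03, 0.01, 0.0], "spin": 0.15}, {"xyz": [-0.03, 0.0, 0.0], "spin": 0.15}, {"xyz": [-0.03, 0.0, 0.0], "spin": 0.15}, {"xyz": [-0.02, 0.01, 0.0], "spin": 0.15}, {"xyz": [-0.03, 0.0, 0.0], "spin": 0.15}, {"xyz": [-0.02, 0.01, 0.0], "spin": 0.15}]
```

Emit:
{"fn": "jog_arm", "kwargs": {"targets": [{"xyz": [-0.03, 0.0, 0.0], "spin": 0.15}, {"xyz": [-0.03, 0.01, 0], "spin": 0.15}, {"xyz": [-0.03, 0.0, 0.0], "spin": 0.15}, {"xyz": [-0.02, 0.0, 0.0], "spin": 0.15}, {"xyz": [-0.03, 0.01, 0.0], "spin": 0.15}, {"xyz": [-0.03, 0.0, 0.0], "spin": 0.15}, {"xyz": [-0.03, 0.0, 0.0], "spin": 0.15}, {"xyz": [-0.02, 0.01, 0.0], "spin": 0.15}, {"xyz": [-0.03, 0.0, 0.0], "spin": 0.15}, {"xyz": [-0.02, 0.01, 0.0], "spin": 0.15}]}}

```text
time: 26.5
tool_pos: [514.4, -188.7, 35.8]
tcp_rot: [-3.141, -0.006, -0.786]
contact_force: [9.2, -8.0, -3.7]
grip_width: 0.7
finger_force: 6.3
```

Run:
```python
from h import *
print(hd(.73,21.5))
plan([hd(a,21.5) for a in (.75,.77,.79,.81)]+[hd(.81,21.5,n=6)])
```

```text
(np.float64(512.1914821980274), np.float64(-186.79231170330917), 36, np.float64(-0.785), 1)
[{"xyz": [-0.07, 0.01, 0.0], "spin": 0.19}, {"xyz": [-0.04, 0.0, 0.0], "spin": 0.2}, {"xyz": [-0.04, 0.01, 0.0], "spin": 0.2}, {"xyz": [-0.03, 0.0, 0.0], "spin": 0.2}, {"xyz": [0.0, 0.0, 0.0], "spin": 0.0}, {"xyz": [0.0, 0.0, 0.0], "spin": 0.0}, {"xyz": [0.0, 0.0, 0.0], "spin": 0.0}, {"xyz": [0.0, 0.0, 0.0], "spin": 0.0}, {"xyz": [0.0, 0.0, 0.0], "spin": 0.0}, {"xyz": [0.0, 0.0, 0.0], "spin": 0.0}]
```

Emit:
{"fn": "jog_arm", "kwargs": {"targets": [{"xyz": [-0.02, 0.0, 0.0], "spin": 0.15}, {"xyz": [-0.02, 0.0, 0.0], "spin": 0.1}, {"xyz": [-0.02, 0.0, 0.0], "spin": 0.1}, {"xyz": [-0.02, 0.0, 0.0], "spin": 0.1}, {"xyz": [0, 0, 0], "spin": 0}, {"xyz": [0, 0, 0], "spin": 0}, {"xyz": [0, 0, 0], "spin": 0}, {"xyz": [0, 0, 0], "spin": 0}, {"xyz": [0, 0, 0], "spin": 0}, {"xyz": [0, 0, 0], "spin": 0}]}}

```text
time: 27.75
tool_pos: [509.5, -185.1, 35.8]
tcp_rot: [3.141, -0.006, -0.83]
contact_force: [6.0, -14.2, -3.4]
grip_width: 0.3
finger_force: 7.1
```

Run:
```python
from h import *
i=bot.capture('top')
cv2.imwrite('pics/crop3.png',cv2.resize(i[165:295,200:380],None,fx=4.4,fy=4.4,interpolation=cv2.INTER_CUBIC))
```

```text
(no output)
```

View pics/crop3.png

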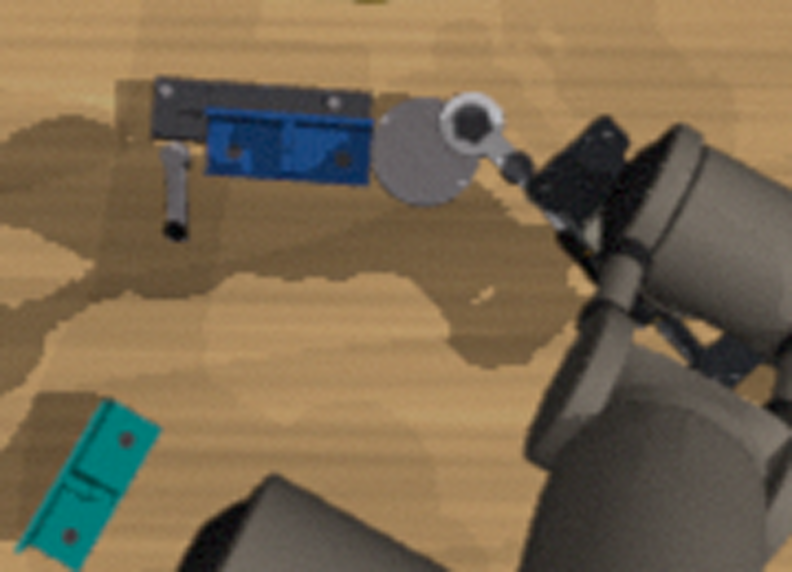

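The crop shows the bracket at the end stop with the cam touching. The knuckle is at (517,166), so the cam is at about 0.65 rad, and the handle is starting to fold at roughly 0.1. Advance about 14 mm more.

Emit:
{"fn": "jog_arm", "kwargs": {"targets": [{"xyz": [-0.02, 0, 0], "spin": 0.15}, {"xyz": [-0.02, 0, 0], "spin": 0.15}, {"xyz": [-0.02, 0, 0], "spin": 0.15}, {"xyz": [-0.02, 0.01, 0], "spin": 0.15}, {"xyz": [-0.02, 0, 0], "spin": 0.15}, {"xyz": [-0.02, 0, 0], "spin": 0.15}, {"xyz": [-0.02, 0.01, 0], "spin": 0.15}, {"xyz": [-0.02, 0, 0], "spin": 0.15}, {"xyz": [0, 0, 0], "spin": 0}, {"xyz": [0, 0, 0], "spin": 0}]}}

```text
time: 29.05
tool_pos: [499.6, -176.7, 35.8]
tcp_rot: [3.141, -0.006, -0.95]
contact_force: [3.1, -17.1, -3.0]
grip_width: 0.2
finger_force: 7.9
```

Run:
```python
from h import *
i=bot.capture('top')
cv2.imwrite('pics/crop4.png',cv2.resize(i[180:260,290:390],None,fx=7,fy=7,interpolation=cv2.INTER_CUBIC))
o=bot.get_obs(); print(o['tool_pos'],o['contact_force'])
```

```text
[ 499.59762439 -176.67628175   35.77007469] [  2.4930299  -17.92389472  -2.75639872]
```

View pics/crop4.png

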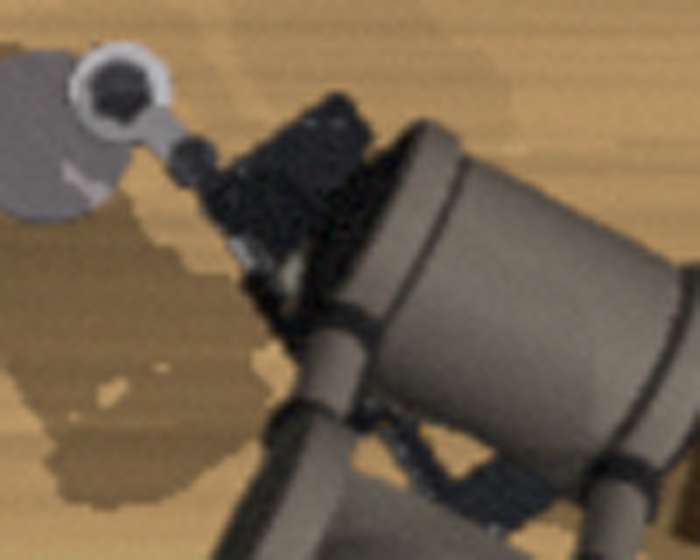

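Run:
```python
from h import *
for lab,t,cams in(('before',[509.5,-185.1],(.62,.65,.68)),('now',[499.6,-176.7],(.66,.69,.72))):
  for cam in cams:
    k=np.array(hd(cam,0,r=45)[:2]); v=np.array(t)-k; L=np.hypot(*v)
    # angle of v, minus offset asin(21.5/L); handle heading a: dir=C2-pi/2-a
    ang=np.arctan2(v[1],v[0])-np.arcsin(21.5/L); a=C[2]-np.pi/2-ang
    print(lab,cam,'fold',(a-cam+np.pi)%(2*np.pi)-np.pi,L)
print(bot.get_obs()['moment'])
```

```text
before 0.62 fold 0.19013654440594951 101.87038751206607
before 0.65 fold 0.14677542267725618 101.92994615429525
before 0.68 fold 0.10334053133909116 102.04770741520454
now 0.66 fold 0.2599031849991107 101.89723134999726
now 0.69 fold 0.21673053046186386 101.86256039466937
now 0.72 fold 0.17343111977003423 101.88626782188858
[-2.73034221 -0.36218971 -0.1064863 ]
```

Emit:
{"fn": "jog_arm", "kwargs": {"targets": [{"xyz": [-0.02, 0, 0], "spin": 0.15}, {"xyz": [-0.02, 0, 0], "spin": 0.15}, {"xyz": [-0.02, 0.0, 0], "spin": 0.15}, {"xyz": [0, 0, 0], "spin": 0}, {"xyz": [0, 0, 0], "spin": 0}, {"xyz": [0, 0, 0], "spin": 0}, {"xyz": [0, 0, 0], "spin": 0}, {"xyz": [0, 0, 0], "spin": 0}, {"xyz": [0, 0, 0], "spin": 0}, {"xyz": [0, 0, 0], "spin": 0}]}}

```text
time: 30.35
tool_pos: [496.1, -173.2, 35.8]
tcp_rot: [3.14, -0.006, -0.994]
contact_force: [-1.3, -19.6, -0.5]
grip_width: 0.7
finger_force: 8.4
```

Run:
```python
from h import *
o=bot.get_obs(); k=np.array(hd(.7,0,r=45)[:2]); v=o['tool_pos'][:2]-k;L=np.hypot(*v)
print(C[2]-np.pi/2-np.arctan2(v[1],v[0])+np.arcsin(21.5/L)-.7,o['contact_force'])
```

```text
0.2513008844651875 [ -1.25359404 -19.58684763  -0.49827511]
```

Emit:
{"fn": "jog_arm", "kwargs": {"targets": [{"xyz": [0.06, 0, 0], "spin": 0}, {"xyz": [0.06, 0, 0], "spin": 0}, {"xyz": [0.06, 0, 0], "spin": 0}, {"xyz": [0.06, 0, 0], "spin": 0}, {"xyz": [0.06, 0, 0], "spin": 0}, {"xyz": [0.1, 0, 0], "spin": 0}, {"xyz": [0.2, 0, 0], "spin": 0}, {"xyz": [0.2, 0, 0], "spin": 0}, {"xyz": [0, 0, -0.5], "spin": 0}, {"xyz": [0, 0, -0.6], "spin": 0}]}}

```text
time: 31.6
tool_pos: [528.5, -221.5, 122.4]
tcp_rot: [3.139, 0.007, -0.995]
contact_force: [-0.2, -0.5, -0.2]
grip_width: 0.4
finger_force: 0.0
```

Run:
```python
from h import *
print(kn(0),kn(.05))
k=loc(C,-12-55,82); q=[*loc(C,-70,82)]
plan([(480,-60,150,-.2,8),(*kn(0),150,.73,10),(*kn(0),150,.73,2)])
```

```text
[520.20903851 146.65914869] [520.12655948 143.91067242]
[{"xyz": [-0.25, -0.07, -0.04], "spin": -0.99}, {"xyz": [-0.25, -0.1, -0.05], "spin": -1.0}, {"xyz": [-0.23, -0.12, -0.04], "spin": -0.99}, {"xyz": [-0.22, -0.15, -0.04], "spin": -0.99}, {"xyz": [-0.2, -0.17, -0.05], "spin": -1.0}, {"xyz": [-0.19, -0.18, -0.04], "spin": -0.99}, {"xyz": [-0.17, -0.2, -0.04], "spin": -0.99}, {"xyz": [-0.15, -0.22, -0.05], "spin": -1.0}, {"xyz": [0.0, -0.26, 0.0], "spin": -0.93}, {"xyz": [0.02, -0.27, 0.0], "spin": -0.93}]
[{"xyz": [0.05, -0.26, 0.0], "spin": -0.93}, {"xyz": [0.07, -0.25, 0.0], "spin": -0.93}, {"xyz": [0.09, -0.25, 0.0], "spin": -0.93}, {"xyz": [0.12, -0.23, 0.0], "spin": -0.93}, {"xyz": [0.14, -0.23, 0.0], "spin": -0.93}, {"xyz": [0.16, -0.21, 0.0], "spin": -0.93}, {"xyz": [0.17, -0.19, 0.0], "spin": -0.93}, {"xyz": [0.2, -0.18, 0.0], "spin": -0.93}, {"xyz": [0.0, 0.0, 0.0], "spin": 0.0}, {"xyz": [0.0, 0.0, 0.0], "spin": 0.0}]
```

Emit:
{"fn": "jog_arm", "kwargs": {"targets": [{"xyz": [-0.25, -0.07, -0.04], "spin": -0.99}, {"xyz": [-0.25, -0.1, -0.05], "spin": -1.0}, {"xyz": [-0.23, -0.12, -0.04], "spin": -0.99}, {"xyz": [-0.22, -0.15, -0.04], "spin": -0.99}, {"xyz": [-0.2, -0.17, -0.05], "spin": -1.0}, {"xyz": [-0.19, -0.18, -0.04], "spin": -0.99}, {"xyz": [-0.17, -0.2, -0.04], "spin": -0.99}, {"xyz": [-0.15, -0.22, -0.05], "spin": -1.0}, {"xyz": [0.0, -0.26, 0.0], "spin": -0.93}, {"xyz": [0.02, -0.27, 0.0], "spin": -0.93}], "gripper": 40}}

```text
time: 32.85
tool_pos: [488.1, -18.6, 150.7]
tcp_rot: [-3.14, 0.004, -0.011]
contact_force: [0.7, 0.5, 0.1]
grip_width: 37.0
finger_force: 0.0
```

Run:
```python
from h import *
i=bot.capture('top')
cv2.imwrite('pics/crop5.png',cv2.resize(i[165:295,200:380],None,fx=4.4,fy=4.4,interpolation=cv2.INTER_CUBIC))
k=px2w('top',*c2p([(176,230)])[0],64)[:2]; d=k-loc(C,-12,82); print(k,np.hypot(*d),np.pi+np.arctan2(d[1],d[0])-C[2], kn(.02))
```

```text
[521.36741876 137.91601252] 54.06187025094518 0.160996804055549 [520.15955604 145.56028057]
```

View pics/crop5.png

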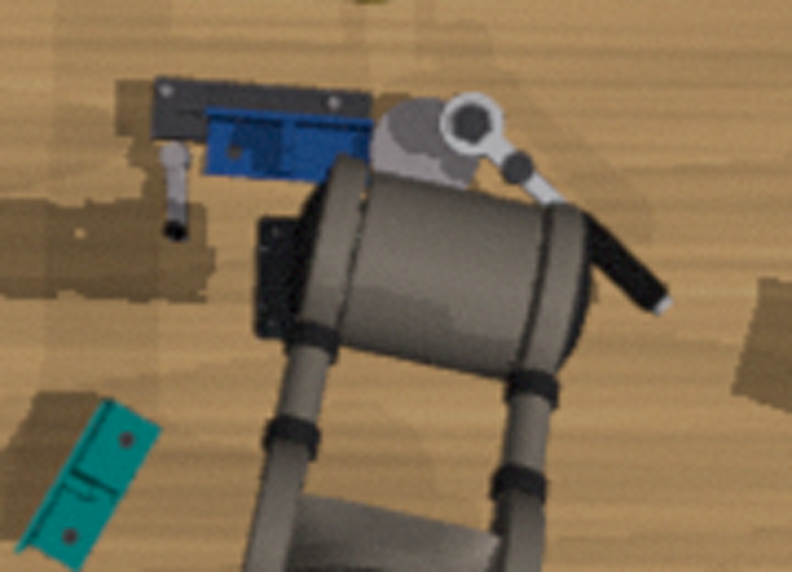

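The crop shows the handle straight again (knuckle (517,166), end (665,305)), the bracket against the end stop with the cam on it, and the knob at (176,230). I'll close the latch by pushing the knob with shut fingers, because a cage would hit the rib.

```bash
cat >> h.py <<'E'
def kp(a,d,z=30,n=1):
    t=np.array([np.sin(a),-np.cos(a)])
    return (*loc(C,*(np.array([-12-55*np.cos(a),82-55*np.sin(a)])-d*t)),z,C[2]+np.pi/2+a,n)
E
python3 - <<'E'
from h import *
plan([kp(.16,30,130,18),kp(.16,30,130,2),kp(.16,30,30,4),kp(.16,30,30,2)]+[kp(.16,20)]+[kp(a,17) for a in np.linspace(.2,1.5,15)]+[kp(1.54,17),kp(1.57,17)])
E
```

```text
[{"xyz": [0.02, -0.13, 0.01], "spin": -0.93}, {"xyz": [0.03, -0.12, 0.02], "spin": -0.94}, {"xyz": [0.04, -0.13, 0.01], "spin": -0.93}, {"xyz": [0.06, -0.11, 0.02], "spin": -0.94}, {"xyz": [0.06, -0.12, 0.01], "spin": -0.93}, {"xyz": [0.08, -0.1, 0.02], "spin": -0.94}, {"xyz": [0.08, -0.1, 0.01], "spin": -0.93}, {"xyz": [0.09, -0.09, 0.01], "spin": -0.93}, {"xyz": [0.11, -0.08, 0.02], "spin": -0.94}, {"xyz": [0.1, -0.07, 0.01], "spin": -0.93}]
[{"xyz": [0.12, -0.06, 0.02], "spin": -0.94}, {"xyz": [0.12, -0.05, 0.01], "spin": -0.93}, {"xyz": [0.12, -0.04, 0.02], "spin": -0.94}, {"xyz": [0.13, -0.03, 0.01], "spin": -0.93}, {"xyz": [0.13, -0.01, 0.02], "spin": -0.93}, {"xyz": [0.13, 0.0, 0.01], "spin": -0.94}, {"xyz": [0.13, 0.01, 0.01], "spin": -0.93}, {"xyz": [0.12, 0.02, 0.02], "spin": -0.94}, {"xyz": [0.0, 0.0, 0.0], "spin": 0.0}, {"xyz": [0.0, 0.0, 0.0], "spin": 0.0}]
[{"xyz": [0.0, 0.0, 0.31], "spin": 0.0}, {"xyz": [0.0, 0.0, 0.31], "spin": 0.0}, {"xyz": [0.0, 0.0, 0.32], "spin": 0.0}, {"xyz": [0.0, 0.0, 0.31], "spin": 0.0}, {"xyz": [0.0, 0.0, 0.0], "spin": 0.0}, {"xyz": [0.0, 0.0
[... 312 characters left out ...]
.0], "spin": -0.93}, {"xyz": [-0.06, -0.02, 0.0], "spin": -0.93}, {"xyz": [-0.07, -0.02, 0.0], "spin": -0.93}, {"xyz": [-0.06, -0.01, 0.0], "spin": -0.93}, {"xyz": [-0.07, -0.02, 0.0], "spin": -0.92}, {"xyz": [-0.06, -0.02, 0.0], "spin": -0.93}, {"xyz": [-0.07, -0.01, 0.0], "spin": -0.93}, {"xyz": [-0.06, -0.02, 0.0], "spin": -0.93}]
[{"xyz": [-0.07, -0.02, 0.0], "spin": -0.93}, {"xyz": [-0.06, -0.01, 0.0], "spin": -0.93}, {"xyz": [-0.03, -0.01, 0.0], "spin": -0.4}, {"xyz": [-0.02, -0.01, 0.0], "spin": -0.3}, {"xyz": [0, 0, 0], "spin": 0}, {"xyz": [0, 0, 0], "spin": 0}, {"xyz": [0, 0, 0], "spin": 0}, {"xyz": [0, 0, 0], "spin": 0}, {"xyz": [0, 0, 0], "spin": 0}, {"xyz": [0, 0, 0], "spin": 0}]
```

Emit:
{"fn": "jog_arm", "kwargs": {"targets": [{"xyz": [0.02, -0.13, 0.01], "spin": -0.93}, {"xyz": [0.03, -0.12, 0.02], "spin": -0.94}, {"xyz": [0.04, -0.13, 0.01], "spin": -0.93}, {"xyz": [0.06, -0.11, 0.02], "spin": -0.94}, {"xyz": [0.06, -0.12, 0.01], "spin": -0.93}, {"xyz": [0.08, -0.1, 0.02], "spin": -0.94}, {"xyz": [0.08, -0.1, 0.01], "spin": -0.93}, {"xyz": [0.09, -0.09, 0.01], "spin": -0.93}, {"xyz": [0.11, -0.08, 0.02], "spin": -0.94}, {"xyz": [0.1, -0.07, 0.01], "spin": -0.93}], "gripper": 0}}

```text
time: 34.15
tool_pos: [505.0, 82.4, 139.3]
tcp_rot: [-3.138, 0.002, 0.923]
contact_force: [0.0, -0.1, -0.3]
grip_width: 0.2
finger_force: 0.0
```

Emit:
{"fn": "jog_arm", "kwargs": {"targets": [{"xyz": [0.12, -0.06, 0.02], "spin": -0.94}, {"xyz": [0.12, -0.05, 0.01], "spin": -0.93}, {"xyz": [0.12, -0.04, 0.02], "spin": -0.94}, {"xyz": [0.13, -0.03, 0.01], "spin": -0.93}, {"xyz": [0.13, -0.01, 0.02], "spin": -0.93}, {"xyz": [0.13, 0.0, 0.01], "spin": -0.94}, {"xyz": [0.13, 0.01, 0.01], "spin": -0.93}, {"xyz": [0.12, 0.02, 0.02], "spin": -0.94}, {"xyz": [0.0, 0.0, 0.0], "spin": 0.0}, {"xyz": [0.0, 0.0, 0.0], "spin": 0.0}]}}

```text
time: 35.4
tool_pos: [519.7, 163.4, 130.2]
tcp_rot: [-3.14, 0.0, 1.666]
contact_force: [0.8, 0.1, 0.1]
grip_width: 0.1
finger_force: 0.0
```

Run:
```python
from h import *
o=bot.get_obs(); print(o['tool_pos'],o['tcp_rot'],kp(.16,30,130))
```

```text
[519.67630268 163.40165087 130.22873294] [-3.13974796e+00  2.68078808e-04  1.66594868e+00] (np.float64(517.2845659613346), np.float64(167.70605615867427), 130, np.float64(1.6757963267948965), 1)
```

Emit:
{"fn": "jog_arm", "kwargs": {"targets": [{"xyz": [0.05, -0.04, 0.31], "spin": 0.0}, {"xyz": [0.0, 0.0, 0.31], "spin": -0.1}, {"xyz": [0.0, 0.0, 0.32], "spin": 0.0}, {"xyz": [0.0, 0.0, 0.31], "spin": 0.0}, {"xyz": [0.0, 0.0, 0.0], "spin": 0.0}, {"xyz": [0.0, 0.0, 0.0], "spin": 0.0}, {"xyz": [-0.12, 0.0, 0.0], "spin": 0.0}, {"xyz": [-0.07, -0.01, 0.0], "spin": -0.4}, {"xyz": [-0.06, -0.02, 0.0], "spin": -0.93}, {"xyz": [-0.07, -0.01, 0.0], "spin": -0.92}]}}

```text
time: 36.65
tool_pos: [517.7, 141.1, 31.8]
tcp_rot: [3.14, 0.0, 1.905]
contact_force: [-0.9, 1.2, 0.3]
grip_width: 0.6
finger_force: 0.5
```

Emit:
{"fn": "jog_arm", "kwargs": {"targets": [{"xyz": [-0.06, -0.02, 0.0], "spin": -0.93}, {"xyz": [-0.06, -0.02, 0.0], "spin": -0.93}, {"xyz": [-0.07, -0.01, 0.0], "spin": -0.93}, {"xyz": [-0.06, -0.02, 0.0], "spin": -0.93}, {"xyz": [-0.07, -0.02, 0.0], "spin": -0.93}, {"xyz": [-0.06, -0.01, 0.0], "spin": -0.93}, {"xyz": [-0.07, -0.02, 0.0], "spin": -0.92}, {"xyz": [-0.06, -0.02, 0.0], "spin": -0.93}, {"xyz": [0, 0, 0], "spin": 0}, {"xyz": [0, 0, 0], "spin": 0}]}}

```text
time: 37.9
tool_pos: [533.3, 103.2, 31.2]
tcp_rot: [3.141, 0.001, 2.644]
contact_force: [-0.8, 0.9, 0.3]
grip_width: 0.5
finger_force: 0.0
```

Run:
```python
from h import *
o=bot.get_obs(); print(o['tool_pos'],o['tcp_rot'],kp(1.13,17),kp(1.57,17))
a=C[2]-0; plan([kp(x,17) for x in np.linspace(1.2,1.57,6)]+[kp(1.57,16,n=4)])
```

```text
[533.31744697 103.16925994  31.17793736] [3.14125718e+00 8.15149624e-04 2.64368399e+00] (np.float64(534.0075660416956), np.float64(103.3456634230599), 30, np.float64(2.6457963267948967), 1) (np.float64(555.0851216592831), np.float64(89.66931064296587), 30, np.float64(3.0857963267948967), 1)
[{"xyz": [-0.06, -0.01, 0.01], "spin": -0.72}, {"xyz": [-0.05, -0.01, 0.0], "spin": -0.74}, {"xyz": [-0.05, -0.01, 0.0], "spin": -0.74}, {"xyz": [-0.05, -0.02, 0.0], "spin": -0.74}, {"xyz": [-0.05, -0.01, 0.0], "spin": -0.74}, {"xyz": [-0.05, -0.02, 0.0], "spin": -0.74}, {"xyz": [0.0, 0.0, 0.0], "spin": 0.0}, {"xyz": [-0.01, 0.0, 0.0], "spin": 0.0}, {"xyz": [0.0, 0.0, 0.0], "spin": 0.0}, {"xyz": [-0.01, 0.0, 0.0], "spin": 0.0}]
```

Emit:
{"fn": "jog_arm", "kwargs": {"targets": [{"xyz": [-0.06, -0.01, 0.0], "spin": -0.72}, {"xyz": [-0.05, -0.01, 0.0], "spin": -0.74}, {"xyz": [-0.05, -0.01, 0.0], "spin": -0.74}, {"xyz": [-0.05, -0.02, 0.0], "spin": -0.74}, {"xyz": [-0.05, -0.01, 0.0], "spin": -0.74}, {"xyz": [-0.05, -0.02, 0.0], "spin": -0.74}, {"xyz": [0.0, 0.0, 0.0], "spin": 0.0}, {"xyz": [0, 0.0, 0.0], "spin": 0.0}, {"xyz": [0.0, 0.0, 0.0], "spin": 0.0}, {"xyz": [0, 0.0, 0.0], "spin": 0.0}]}}

```text
time: 39.15
tool_pos: [554.7, 89.7, 30.7]
tcp_rot: [-3.141, 0.0, 3.087]
contact_force: [-0.1, 0.0, -1.4]
grip_width: 0.4
finger_force: 0.0
```

Emit:
{"fn": "jog_arm", "kwargs": {"targets": [{"xyz": [-0.01, 0, 0], "spin": 0}, {"xyz": [-0.01, 0, 0], "spin": 0}, {"xyz": [0, 0, 0], "spin": 0}, {"xyz": [0, 0, 0], "spin": 0}, {"xyz": [0, 0, 0], "spin": 0}, {"xyz": [0, 0, 0], "spin": 0}, {"xyz": [0, 0, 0], "spin": 0}, {"xyz": [0, 0, 0], "spin": 0}, {"xyz": [0, 0, 0], "spin": 0}, {"xyz": [0, 0, 0], "spin": 0}]}}

```text
time: 40.4
tool_pos: [556.2, 89.5, 30.7]
tcp_rot: [-3.141, -0.0, 3.088]
contact_force: [-0.2, 0.1, -0.2]
grip_width: 0.4
finger_force: 0.4
```

Emit:
{"fn": "jog_arm", "kwargs": {"targets": [{"xyz": [-0.01, 0, 0], "spin": 0}, {"xyz": [-0.01, 0, 0], "spin": 0}, {"xyz": [-0.01, 0, 0], "spin": 0}, {"xyz": [0, 0, 0], "spin": 0}, {"xyz": [0, 0, 0], "spin": 0}, {"xyz": [0, 0, 0], "spin": 0}, {"xyz": [0, 0, 0], "spin": 0}, {"xyz": [0, 0, 0], "spin": 0}, {"xyz": [0, 0, 0], "spin": 0}, {"xyz": [0, 0, 0], "spin": 0}]}}

```text
time: 41.65
tool_pos: [557.8, 89.4, 30.6]
tcp_rot: [-3.141, -0.002, 3.088]
contact_force: [-4.5, -0.2, 2.4]
grip_width: 0.4
finger_force: 2.5
```

The force has risen, so the hold-down arm is at its stop. Back off, lift and take a last look.

Emit:
{"fn": "jog_arm", "kwargs": {"targets": [{"xyz": [0.1, 0, 0], "spin": 0}, {"xyz": [0.2, 0, 0], "spin": 0}, {"xyz": [0.3, 0, 0], "spin": 0}, {"xyz": [0, 0, -0.5], "spin": 0}, {"xyz": [0, 0, -0.6], "spin": 0}, {"xyz": [0.5, 0, -0.3], "spin": 0}, {"xyz": [0.5, 0, 0], "spin": 0}, {"xyz": [0, 0, 0], "spin": 0}, {"xyz": [0, 0, 0], "spin": 0}, {"xyz": [0, 0, 0], "spin": 0}]}}

```text
time: 42.9
tool_pos: [432.0, 96.2, 142.6]
tcp_rot: [3.142, 0.001, 3.088]
contact_force: [-0.4, 0.6, -0.1]
grip_width: 0.3
finger_force: 0.0
```

Run:
```python
from h import *
i=bot.capture('top')
cv2.imwrite('pics/crop6.png',cv2.resize(i[165:295,200:380],None,fx=4.4,fy=4.4,interpolation=cv2.INTER_CUBIC))
```

```text
(no output)
```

View pics/crop6.png

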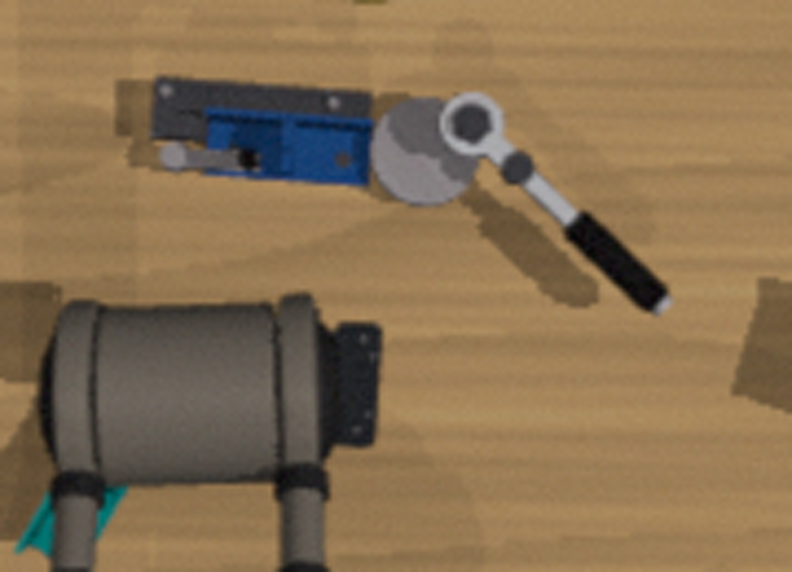

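The picture shows the latch over the foot (knob (248,158)), the bracket square between cam and end stop, and the handle straight. Handing in.

```bash
python3 -c "
from plant import bot
print(bot.close_job())"
```

```text
the job is handed in; nothing more can be done
None
```

The job is handed in, with no verdict shown: in the last picture the bracket sits square between cam and end stop, the handle is straight after a fold I estimated at about 0.25 rad, and the hold-down arm is back over the foot, at its stop.

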